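# Let the loaded carriage down the gravity rail and catch it at the index pointer

## Robot

A 6-joint arm with a two-finger parallel gripper is mounted at the origin on the work surface. World frame = base frame: x ahead of the robot, y to its left, z up, the work surface at z = 0. Lengths are in mm, angles in rad, forces in N, time in s.
With the tool pointing down it reaches from about 275 to 750 mm from the base axis. Payload 10.2 kg.
Tool frame: the origin (TCP) lies between the finger pads; the fingertips stand 8 mm ahead of it and the grasp point (between the pads) lies 11 mm behind it; z points along the fingers, y is the line along which they close (so a half turn about z gives the same grasp; the last joint's range is limited). The gripper opens to 85 mm and grips with 20 to 120 N. Pads are 22 mm wide; open, the fingers measure 114 mm over their backs; the gripper's body (76 mm by 85 mm) begins 54 mm behind the grasp point. The pads swing forward as they close: fully open they stand 13 mm farther back than shut.
Start: joints at [-1.422, 0.313, 1.498, -0, 1.331, -0.223], TCP at [190.717, -489.14, 239.294] pointing down, gripper open.
Joint ranges: [-2.94, 2.94], [-0.97, 2.17], [0.19, 2.56], [-1.23, 4.37], [0.02, 3.11], [-2.88, 2.88]. Speed limits (rad/s): [2.39, 2.39, 3.01, 3.14, 3.14, 3.14].

## Interface

Orientations are given as a unit quaternion [w, x, y, z].
In Python, from rig import * gives the robot as it stands.
- The arm moves only by the shell command python3 -m handwheel 'ROWS' [FORCE]. ROWS is JSON, a list that holds one entry, the list of rows, each a list of 7 numbers: the shift along the world's x, y, z in mm, then the turn, a rotation vector about the world's x, y, z in degrees, then the opening, from -1 (shut) to 1 (fully open). A call has 1 to 8 rows; each row shifts and turns the commanded pose from where the row before left it; what a row does not reach is not made up. A row lasts 1/8 s, in which the tool goes at most 62.5 mm and 10.7 degrees, less where a joint would pass 70% of its speed; a pose out of reach is approached as far as the arm can. A call is refused whole if a number of a shift passes 62.5 or a number of a turn 10.7, either way. A call with a gripper value outside its range is refused whole. The fingers move at their own pace and stop on an object; FORCE is the grip in N (left out, the last holds). Time passes only in rows, so rows that do not move let the fingers close. It gives the time, the measured TCP pose, the force, the opening and the grip force at its end, in the units of the state.
- sense(): the state, without advancing time (a new reading comes with each control period).
- capture(name): name is "scene" or "top"; returns a dict with "image" (400x640x3 uint8, red, green, blue), "fx", "fy", "cx", "cy" (pixels), "dist_coeffs" ([k1, k2, p1, p2, k3] as OpenCV has them; the pictures are not rectified), "rvec" (rotation vector, rad) and "tvec" (3), from world to camera coordinates, as OpenCV has them. Camera axes: x right, y down, z forward; pixel columns grow to the right and rows downward; lengths in mm; the calibration is good to about 2 mm. A picture is of the moment at which its call begins. There is no depth.
- finish_job(): hands the job in; it is judged then, once.
The state is a dict: "time_s": time; "joints": joint angles; "dq": joint speeds; "tau": joint torques, N m; "eef_pos": TCP position; "ee_rot": TCP orientation; "force": force on the tool from outside, world axes, zero at the start; "wrist_torque": the same for the moment, N m; "grip_width": opening from 0.0 (shut) to 1.0 (fully open); "grip_force": force on a finger pad.
Only numpy, scipy, OpenCV 4.12 (cv2) and the standard library are available. Lean on these libraries where they do the work, as an engineer would, in place of code of your own. Each camera call takes 0.05 s, during which the arm holds its last target. There are 200 camera calls.

## Task

Swing the lever of the stop gate beside the gravity rail fully over, away from the rail, so that the loaded carriage rolls down out from under its wire guard. Catch it softly while it rolls, the closed fingers giving way in front of its sprung bumper plate and braking it without a knock (letting it run into a hand that stands still is a knock), well before the end stop, and bring it to rest with its side pointer opposite the pointer on the rail. Keep holding it there for a few seconds and finish the program while the fingers still hold it against the slope; leave the other things on the bench where they are.

Things in the scene. Friction and masses are not known exactly. Their poses are not given: they have to be found in the camera images.
- rail: Gravity rail fixed to the bench: straight, aluminium, 840 mm long, 60 mm wide, falling 2.4 degrees (0.0419 rad) towards its open low end. Origin on the bench under the index pointer, on the rail's centre line; x is level and points downhill along the rail, y across it (lever on the -y side, pointers on the +y side), z up. The rail's top is 50 mm above the origin there.
- carriage (a joint): Travel of the roller carriage down the rail in m: 0 at the start, resting on the gate; 0.272 when its bumper leaves the guard; 0.46 with its pointer exactly at the index pointer; 0.60 on the end stop. Nominal mass 0.8 kg (hidden, up to 20 % off), drag 1.1 N per m/s plus 0.02 N; the slope pulls it with 0.33 N, so it nears 0.2 to 0.35 m/s with a time constant of 0.7 s.
- buffer (a joint): How far the carriage's sprung bumper plate is pressed in, in m: 0 out (as at the start), 0.03 fully in. Spring 70 N/m with 0.5 N preload, so resting against a hand on the slope it stays out. Pressed in more than 12 mm counts as a knock; running freely into a standing hand gives 15 mm or more. The plate weighs 0.08 kg (part of the 0.8 kg).
- bumper_front (a point): Middle of the flat downhill face of the aluminium bumper plate, 100 mm wide across the rail, 60 mm high, 10 mm thick; about 83 mm above the bench at the index (42 mm per m higher uphill). With the buffer out it lies 65 mm downhill of the carriage's pointer. x points downhill. The carriage is 130 mm long with it and too wide to grip: stop it with the fingers in front of this plate.
- carriage_pointer (a point): Tip of the small steel pointer on the carriage's +y side, in the middle of its 130 mm length, 60 mm from the rail's centre line. The carriage is in place when this tip stands level with the index pointer along the rail (within 15 mm).
- index_pointer (a point): Tip of the fixed pointer on the dark bracket at the rail's +y side, 58 mm from the rail's centre line and 96 mm above the bench; it marks where the carriage's pointer has to stop.
- guard_exit (a point): Downhill end of the guard, at the rail's top surface on its centre line, 123 mm uphill of the index. From here 444 mm uphill a guard of steel wires on aluminium hoops, 154 mm wide outside and 107 mm above the rail, keeps hands off the carriage. Downhill of here the rail is open.
- end_stop (a point): Middle of the top edge of the end stop's uphill face, 205 mm downhill of the index, 80 mm wide and 37 mm above the rail. The carriage must be stopped before its front plate gets here.
- gate (a joint): Angle of the stop gate in rad: 0 at the start, lever upright, its flag closed in front of the carriage; 1.1 with the lever fully over at its stop, leaning away from the rail (to the rail's -y), flag lifted. The carriage is let go at about 0.8. It stays where it is left; friction 0.10 N m, damping 0.10 N m per rad/s (2 to 4 N at the knob).
- lever_knob (a point): Centre of the black ball knob, 24 mm in diameter, on the gate's steel lever (bar 12 by 6 mm). The lever turns about a shaft parallel to the rail, 85 mm below this point when upright; the shaft lies 85 mm to the -y side of the rail's centre line and 72 mm above the bench, and the lever 50 mm uphill of the index.

How it is judged:
By the outcome, as a careful person would: the job done as asked, in the order asked, and still so for the second after the job is handed in, while the arm keeps its last pose, push and grip.
It also fails if it takes over 48 s, if anything falls off the work surface, if the arm or the gripper's body presses on something with over 40 N, if the wrist force passes 120 N, or if a joint passes its speed limit or range.

## Working session

There is one attempt and no reset: what is moved stays moved. The work goes in short steps, Python scripts to look and compute and a shell command to move; the robot and the scene stay as the last step left them, time stands still between calls to the robot, and variables do not carry over. Pictures are saved under pics/ and viewed, at most 10 in all, crops included, and the job is handed in when it is done.

```bash
mkdir -p pics; ls; python3 - <<'E'
from rig import *
import cv2
for n in("scene","top"):
    c=capture(n); cv2.imwrite(f"pics/{n}0.png",c["image"][:,:,::-1]); print(n,{k:v for k,v in c.items() if k!="image"})
s=sense(); print(s)
E
```

```text
pics
scene {'fx': 396.61592412249354, 'fy': 396.61592412249354, 'cx': 320.22399248367566, 'cy': 197.11796126665917, 'dist_coeffs': array([-0.08491051,  0.        ,  0.        ,  0.        ,  0.        ]), 'rvec': array([ 2.34941364,  0.82631464, -0.28544967]), 'tvec': array([-545.32130922, -167.9030373 , 1296.32500724])}
top {'fx': 374.3191673555997, 'fy': 374.3191673555997, 'cx': 325.92696861479465, 'cy': 199.79090310595544, 'dist_coeffs': array([-0.02661663,  0.        ,  0.        ,  0.        ,  0.        ]), 'rvec': array([ 2.09438611, -2.12147605,  0.18091131]), 'tvec': array([ 96.35250765, 638.46991727, 828.86507576])}
{'time_s': 0.1, 'joints': array([-1.42238848e+00,  3.13372132e-01,  1.49835115e+00, -5.78932794e-06,
        1.33098150e+00, -2.23395749e-01]), 'dq': array([-0.00131414, -0.00296421, -0.00204698,  0.00106739,  0.00056549,
       -0.00038055]), 'tau': array([ 2.51720798e-03, -4.12897289e+01, -2.60139692e+01, -2.10741032e-04,
        3.02167980e-03,  1.65752340e-05]), 'eef_pos': array([ 190.68761281, -488.91601941,  238.80725656]), 'ee_rot': array([-5.55777700e-04,  9.82769689e-01,  1.84833519e-01,  1.80346523e-05]), 'force': array([ 0.87384538, -0.30922103,  0.43093272]), 'wrist_torque': array([-0.01741018,  0.00409673,  0.03300925]), 'grip_force': 0.0, 'grip_width': 1.000570127864092}
```

View pics/scene0.png

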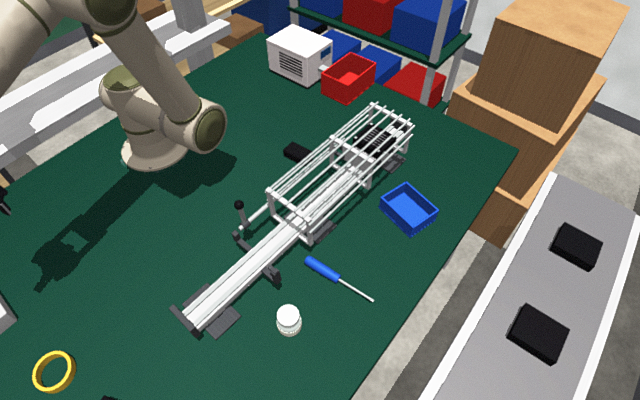

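View pics/top0.png

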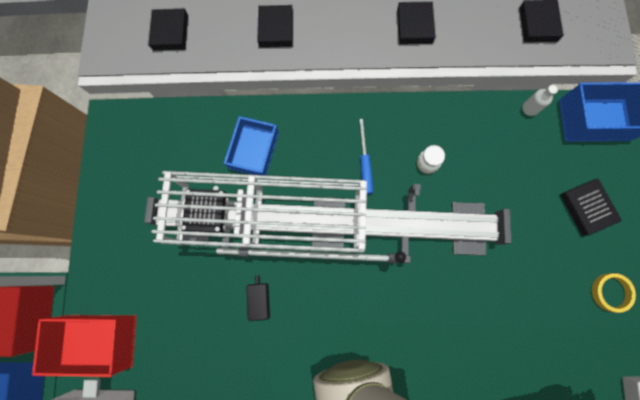

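The scene view shows the lever knob at about (239,205), the index bracket at about (275,275) and the end stop at about (187,320). In the top view the knob is near (400,257), the index bracket near (414,190), the end stop near (503,226) and the guard exit at column 363. I'll zoom in to refine these.

```bash
cat > h.py <<'E'
import numpy as np, cv2
from rig import *
def ray(c,uv):
    K=np.array([[c["fx"],0,c["cx"]],[0,c["fy"],c["cy"]],[0,0,1]])
    p=cv2.undistortPoints(np.array([[uv]],float),K,np.array(c["dist_coeffs"]))[0,0]
    R=cv2.Rodrigues(np.array(c["rvec"]))[0]; o=-R.T@c["tvec"]; d=R.T@np.array([p[0],p[1],1]); return o,d/np.linalg.norm(d)
def onz(c,uv,z):
    o,d=ray(c,uv); return o+d*(z-o[2])/d[2]
def tri(c1,u1,c2,u2):
    o1,d1=ray(c1,u1);o2,d2=ray(c2,u2)
    s=np.linalg.lstsq(np.c_[d1,-d2],o2-o1,rcond=None)[0]; a,b=o1+d1*s[0],o2+d2*s[1]
    return (a+b)/2,np.linalg.norm(a-b)
def proj(c,P):
    K=np.array([[c["fx"],0,c["cx"]],[0,c["fy"],c["cy"]],[0,0,1]])
    return cv2.projectPoints(np.array(P,float).reshape(-1,3),np.array(c["rvec"]),np.array(c["tvec"]),K,np.array(c["dist_coeffs"]))[0][:,0]
E
python3 - <<'E'
from h import *
t=cv2.imread("pics/top0.png");s=cv2.imread("pics/scene0.png")
a=cv2.resize(t[165:285,350:520],None,fx=4.6,fy=4.6,interpolation=cv2.INTER_CUBIC)[:, :782]
cv2.imwrite("pics/tc.png",a)
b=cv2.resize(s[190:340,160:345],None,fx=4,fy=4,interpolation=cv2.INTER_CUBIC); cv2.imwrite("pics/sc.png",b)
ct,cs=capture("top"),capture("scene")
print(tri(cs,(239,205),ct,(400,257)))
for u in [(363,190),(363,250),(505,226),(416,190)]: print(u,onz(ct,u,60))
print(ray(ct,(320,200))[0],ray(cs,(320,200))[0])
E
```

```text
(array([499.23329017, -64.95965582, 156.1511233 ]), np.float64(1.6891419920805866))
(363, 190) [662.98401535  -1.07386098  60.        ]
(363, 250) [519.88726019   3.11553256  60.        ]
(505, 226) [ 571.19900669 -331.67310732   60.        ]
(416, 190) [ 660.97924799 -127.87073992   60.        ]
[466.41442059  67.87096432 939.03997533] [1011.03433876 -393.95854634  910.29199395]
```

View pics/tc.png

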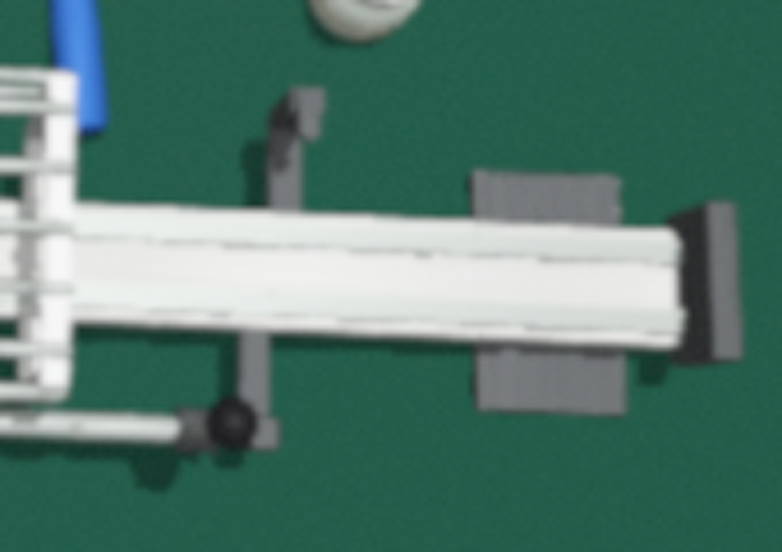

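View pics/sc.png

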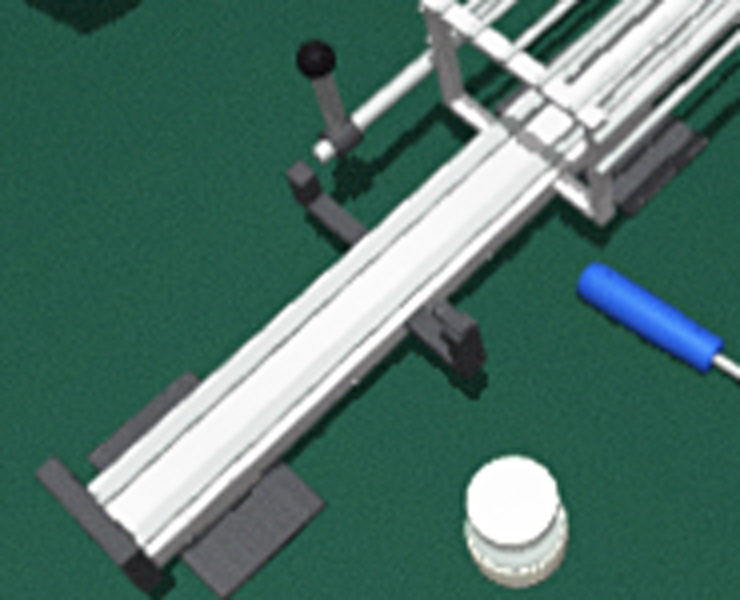

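The crops show the knob at top (400.4,257.2) and scene (239,204.8), the end stop's uphill top edge at crop (708,205) to (712,360), and the rail edges clearly. Now I'll fit the rail frame.

```bash
cat > fit.py <<'E'
from h import *
ct,cs=capture("top"),capture("scene")
T=lambda x,y:(x/4.6+350-.4,y/4.6+165-.4); S=lambda x,y:(x/4+160-.4,y/4+190-.4)
A=(onz(ct,T(100,206),54.5)+onz(ct,T(100,324),54.5))/2
B=(onz(ct,T(680,232),41.5)+onz(ct,T(682,346),41.5))/2
print("A",A,"B",B, "width",np.linalg.norm(onz(ct,T(100,206),54.5)-onz(ct,T(100,324),54.5)))
d=(B-A)[:2];d/=np.linalg.norm(d);n=np.array([-d[1],d[0]]);print("dir",d,"n",n)
E1=(onz(ct,T(708,205),78.4)+onz(ct,T(712,360),78.4))/2
k,_=tri(cs,S(316,59),ct,T(232,424)); print("endstop",E1,"knob",k,onz(ct,T(232,424),157))
def al(P,ref=A): return np.round([(P[:2]-ref[:2])@d,(P[:2]-ref[:2])@n],1)
print("along/lat: endstop",al(E1),"knob",al(k), "idx from end", al(E1)[0]-205,"from knob",al(k)[0]+50)
G=(onz(ct,T(75,75),160)+onz(ct,T(68,395),160))/2; print("guard top exit",G,al(G),al(G)[0]+123)
P=onz(ct,T(285,125),96);print("ptr guess",al(P))
E
python3 fit.py
```

```text
A [585.74404624 -18.97823224  54.5       ] B [ 570.42870494 -322.13617115   41.5       ] width 61.40727691435844
dir [-0.050455   -0.99872634] n [ 0.99872634 -0.050455  ]
endstop [ 569.34193532 -320.93424049   78.4       ] knob [499.25165555 -64.99632634 158.83811559] [499.12021433 -65.56465974 157.        ]
along/lat: endstop [302.4  -1.1] knob [ 50.3 -84.1] idx from end 97.39999999999998 from knob 100.3
guard top exit [586.6259428    3.81977727 160.        ] [-22.8  -0.3] 100.2
ptr guess [87.2 67.7]
```

```bash
python3 -m handwheel '[[[38,47,0,0,0,-8,-1],[38,47,0,0,0,-8,-1],[38,47,0,0,0,-8.2,-1],[38,47,0,0,0,0,-1],[38,47,0,0,0,0,-1],[38,47,0,0,0,0,-1],[38,47,0,0,0,0,-1],[38,47,0,0,0,0,-1]]]' 40; python3 -m handwheel '[[[20,25,0,0,0,0,-1],[17,21,0,0,0,0,-1],[0,0,0,0,0,0,-1],[0,0,0,0,0,0,-1]]]'
```

```text
time_s: 1.3
eef_pos: [495.8, -111.4, 239.4]
ee_rot: [0.0, 1.0, -0.025, 0.0]
force: [-0.0, -1.6, -0.4]
grip_width: 0.005
grip_force: 0.0
time_s: 1.8
eef_pos: [531.3, -67.6, 239.2]
ee_rot: [0.0, 1.0, -0.025, -0.0]
force: [0.0, -0.1, 0.7]
grip_width: 0.0
grip_force: 0.0
```

```bash
python3 -m handwheel '[[[0,0,-30,0,0,0,-1],[0,0,-30,0,0,0,-1],[0,0,-23,0,0,0,-1],[-10,0.5,0,0,0,0,-1],[-10,0.5,0,0,0,0,-1],[-10,0.5,-2,0,0,0,-1],[-10,0.5,-2,0,0,0,-1],[-10,0.5,-3,0,0,0,-1]]]'; python3 - <<'E'
from h import *
c=capture("scene");cv2.imwrite("pics/s1.png",cv2.resize(c["image"][60:300,150:470,::-1],None,fx=2.5,fy=2.5))
print(sense()["eef_pos"],sense()["force"])
E
```

```text
time_s: 2.8
eef_pos: [481.2, -64.7, 149.6]
ee_rot: [0.0, 1.0, -0.025, 0.001]
force: [2.7, 0.5, 0.6]
grip_width: -0.003
grip_force: 1.2
[479.98418652 -64.35669356 148.89976355] [ 0.59599936 -0.39283405 -1.44300008]
```

View pics/s1.png

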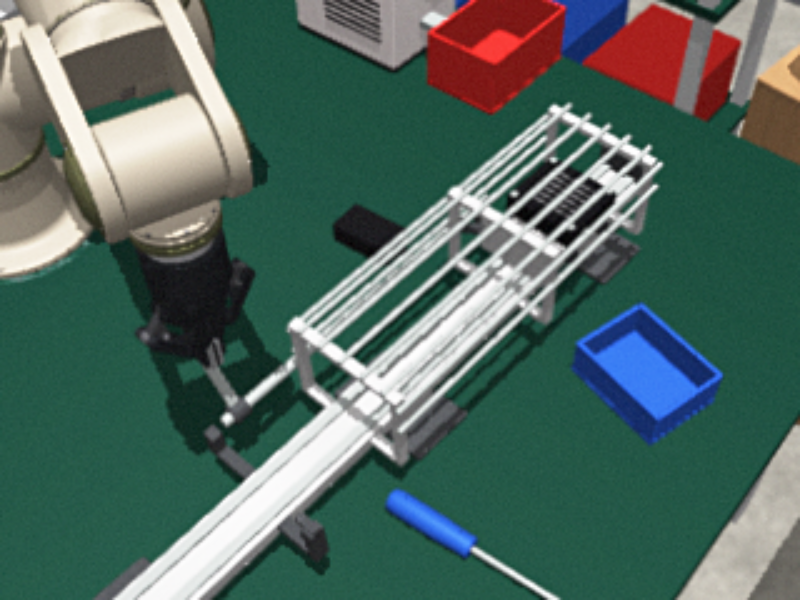

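The lever leans about 0.5 rad, pushed by the fingers (crop around (220,370)), and the carriage is still at the top, around crop (560,200). Next I'll push it fully over.

```bash
python3 -m handwheel '[[[-13,0.7,-8,0,0,0,-1],[-12,0.6,-11,0,0,0,-1],[-10,0.5,-13,0,0,0,-1],[-2,0,-3,0,0,0,-1]]]'; python3 - <<'E'
from h import *
c=capture("scene");cv2.imwrite("pics/s2.png",cv2.resize(c["image"][60:300,150:470,::-1],None,fx=2.5,fy=2.5))
s=sense();print(s["time_s"],s["eef_pos"],s["force"])
E
```

```text
time_s: 3.35
eef_pos: [446.1, -63.0, 114.9]
ee_rot: [0.0, 1.0, -0.026, 0.003]
force: [9.7, 2.0, 8.5]
grip_width: 0.003
grip_force: 5.3
3.4 [446.15382403 -63.01551001 114.91825257] [7.81840378 1.17267149 3.67697002]
```

View pics/s2.png

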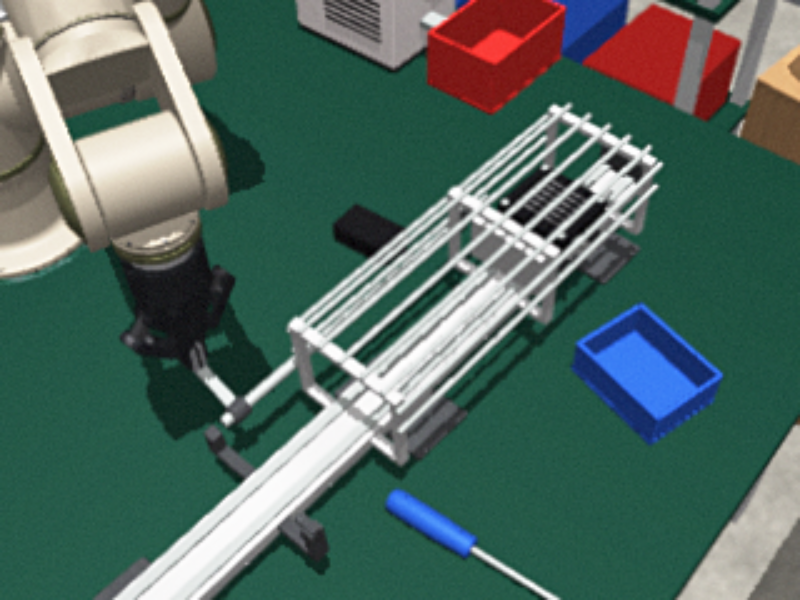

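The lever is on its stop: it is lying over at crop (215,390) with a steady 8 to 10 N back force. The carriage has started to roll. Now I'll go to the catch position and track it.

```bash
python3 -m handwheel '[[[15,-0.8,12,0,0,0,-1],[40,-2,0,0,0,0,-1],[45,-2.3,-5,0,0,0,-1],[37,-1.8,-22,0,0,0,-1],[0,0,-20,0,0,0,-1]]]'; cat > trk.py <<'E'
from h import *
import sys
I=np.array([580.7,-118.4]);d=np.array([-.0505,-.9987]);n=np.array([.9987,-.0505])
def strip(im,c,x0=-560,x1=60,z0=112):
    xs=np.arange(x0,x1,1.0);ys=np.arange(-18,19,3.0)   # sample lines on carriage-top height
    X,Y=np.meshgrid(xs,ys); P=np.zeros(X.shape+(3,)); P[...,:2]=I+X[...,None]*d+Y[...,None]*n; P[...,2]=z0-0.042*X
    uv=proj(c,P).reshape(X.shape+(2,)).astype(np.float32)
    g=cv2.remap(im.max(2),uv[...,0],uv[...,1],cv2.INTER_LINEAR)
    return xs,np.median(g,0)
if __name__=="__main__":
    c=capture("top"); s=sense(); cv2.imwrite(f"pics/t_{sys.argv[1]}.png",c["image"][:,:,::-1])
    for nm,im in(("q0",cv2.imread("pics/top0.png")),("now",c["image"])):
        xs,g=strip(im,c); m=g<90; m=np.convolve(m,np.ones(5),"same")>=3
        e=np.flatnonzero(np.diff(np.r_[0,m.astype(int),0])); print(nm,[(xs[a],xs[b-1]) for a,b in zip(e[::2],e[1::2]) if b-a>8])
    print(s["time_s"],"TCP rail",(s["eef_pos"][:2]-I)@d,(s["eef_pos"][:2]-I)@n,s["eef_pos"][2],"F along",s["force"][:2]@d,s["force"])
E
python3 trk.py a
```

```text
time_s: 4.03
eef_pos: [582.6, -69.7, 77.7]
ee_rot: [-0.0, 1.0, -0.025, -0.001]
force: [-0.0, 0.1, 0.3]
grip_width: 0.005
grip_force: 0.0
q0 [(np.float64(-519.0), np.float64(-508.0)), (np.float64(-450.0), np.float64(-431.0))]
now [(np.float64(-325.0), np.float64(-311.0))]
4.075 TCP rail -49.12229020475604 -2.8573502465707503 75.01969909214002 F along -0.7202187075934771 [-1.21112548  0.78239766 -2.48166511]
```

View pics/t_a.png

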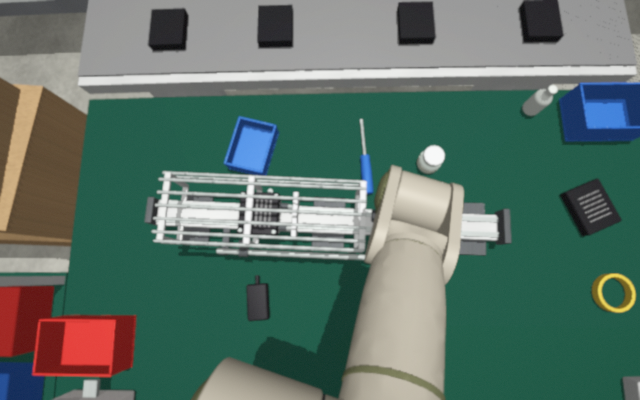

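The hand is over the rail. The carriage's dark block ends at about column 281 and its plate is near column 296, so q≈0.12 at t=4.03. I'll wait two rows and measure its speed.

```bash
python3 -m handwheel '[[[0,0,0,0,0,0,-1],[0,0,2,0,0,0,-1]]]'; python3 trk.py b
```

```text
time_s: 4.32
eef_pos: [581.7, -69.8, 82.3]
ee_rot: [0.0, 1.0, -0.025, 0.0]
force: [0.7, 0.0, 0.5]
grip_width: 0.003
grip_force: 0.0
q0 [(np.float64(-519.0), np.float64(-508.0)), (np.float64(-450.0), np.float64(-431.0))]
now [(np.float64(-332.0), np.float64(-323.0))]
4.375 TCP rail -48.490018951074845 -1.1819905929512073 82.76245859825723 F along -0.06631048205412224 [-0.00498597  0.06664892  0.20964588]
```

```bash
cat > rect.py <<'E'
from trk import *
def rect(im,c,x0=-560,x1=0,z0=112,L=70):
    X,Y=np.meshgrid(np.arange(x0,x1),np.arange(L,-L,-1.)); P=np.zeros(X.shape+(3,)); P[...,:2]=I+X[...,None]*d+Y[...,None]*n; P[...,2]=z0-.042*X
    uv=proj(c,P).reshape(X.shape+(2,)).astype(np.float32); return cv2.remap(im,uv[...,0],uv[...,1],cv2.INTER_LINEAR)
E
cat > view.py <<'E'
from rect import *
c=capture("top")
v=np.vstack([rect(cv2.imread(f"pics/{f}.png"),c) for f in("top0","t_a","t_b")])
for x in range(-550,0,50): v[::20,x+560]=(0,0,255)
cv2.imwrite("pics/strip1.png",cv2.resize(v,None,fx=1.4,fy=1.4))
E
python3 view.py; python3 -c "
from rig import *;print(sense()['time_s'])"
```

```text
4.425
```

View pics/strip1.png

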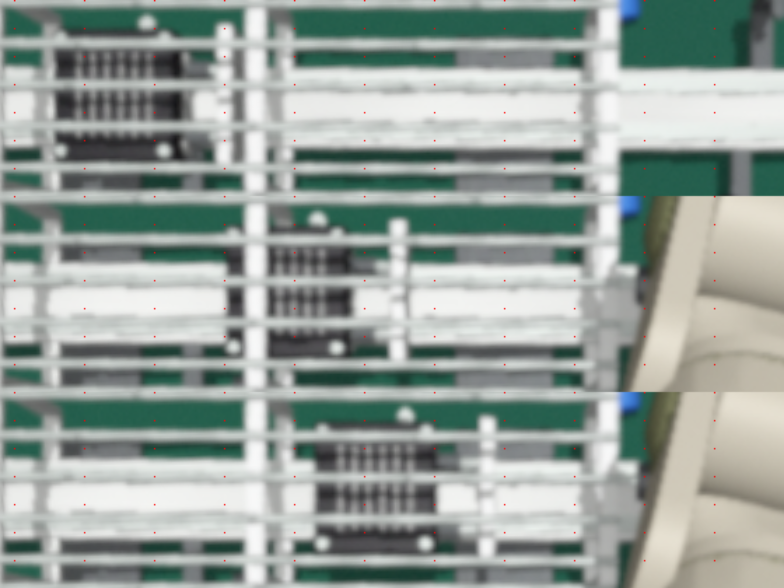

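The rectified strips show the plate front at x≈-394 (q=0), -270 (t=4.03) and -207 (t=4.33), so v≈0.21 m/s. I'll wait two more rows, then measure again.

```bash
python3 -m handwheel '[[[0,0,0,0,0,0,-1],[0,0,0,0,0,0,-1]]]'; cat > v2.py <<'E'
from rect import *
c=capture("top"); cv2.imwrite("pics/t_c.png",c["image"][:,:,::-1]); s=sense(); print(s["time_s"],s["eef_pos"])
A=rect(cv2.imread("pics/t_b.png"),c,-330,-60);B=rect(c["image"][:,:,::-1].copy(),c,-330,-60)
v=np.vstack([A,B])
for x in range(-300,-60,50): v[::20,x+330]=(0,0,255)
cv2.imwrite("pics/strip2.png",cv2.resize(v,None,fx=2,fy=2))
E
python3 v2.py
```

```text
time_s: 4.68
eef_pos: [581.7, -69.8, 81.5]
ee_rot: [0.0, 1.0, -0.025, 0.0]
force: [-0.3, -0.3, 0.1]
grip_width: -0.003
grip_force: 0.0
4.725 [581.69719471 -69.74745934  81.45064306]
```

View pics/strip2.png

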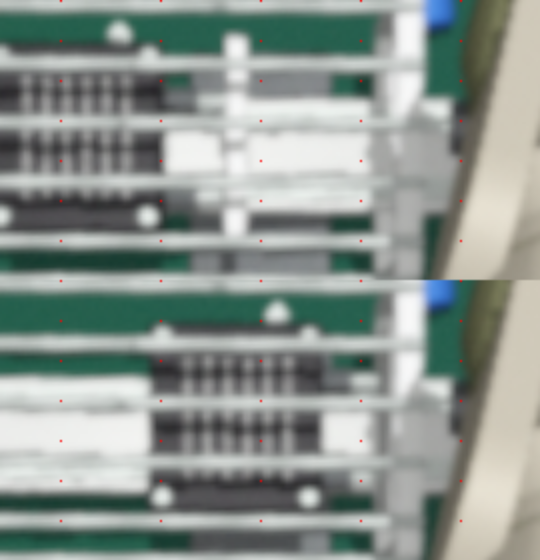

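The plate moved 79.5 mm in 0.35 s, so v≈0.235 m/s. Its front is now at x≈-119, which leaves a gap of about 56 mm to the fingers. I'll run ahead of it at a slightly lower speed and let it come up.

```bash
python3 -m handwheel '[[[-0.3,-6,0,0,0,0,-1],[-0.7,-14,0,0,0,0,-1],[-1,-20,0,0,0,0,-1],[-1.1,-21,0,0,0,0,-1]]]'; python3 -m handwheel '[[[-1,-19,0,0,0,0,-1]]]'
```

```text
time_s: 5.22
eef_pos: [578.5, -132.6, 81.3]
ee_rot: [0.0, 1.0, -0.026, 0.0]
force: [-0.0, -0.4, 0.2]
grip_width: -0.0
grip_force: 0.0
time_s: 5.35
eef_pos: [577.4, -151.6, 81.2]
ee_rot: [-0.0, 1.0, -0.026, -0.0]
force: [-1.0, -0.7, -0.3]
grip_width: -0.001
grip_force: 0.0
```

```bash
python3 -m handwheel '[[[-0.9,-17,0,0,0,0,-1]]]'; python3 -m handwheel '[[[-0.7,-13,0,0,0,0,-1]]]'
```

```text
time_s: 5.48
eef_pos: [576.5, -168.3, 81.3]
ee_rot: [0.0, 1.0, -0.026, -0.0]
force: [-1.3, -0.2, -0.5]
grip_width: -0.003
grip_force: 0.2
time_s: 5.6
eef_pos: [575.9, -181.1, 81.3]
ee_rot: [0.0, 1.0, -0.026, 0.0]
force: [-0.8, -0.1, 0.4]
grip_width: -0.002
grip_force: 0.3
```

```bash
python3 -m handwheel '[[[-0.4,-8.5,0,0,0,0,-1],[-0.3,-5,0,0,0,0,-1],[-0.2,-3,0,0,0,0,-1],[-0.1,-1.5,0,0,0,0,-1],[0,0,0,0,0,0,-1],[0,0,0,0,0,0,-1]]]'; python3 - <<'E'
from h import *
c=capture("scene");cv2.imwrite("pics/s9.png",cv2.resize(c["image"][170:330,170:380,::-1],None,fx=3.7,fy=3.7,interpolation=cv2.INTER_CUBIC))
s=sense();print(s["time_s"],s["eef_pos"],s["force"])
E
```

```text
time_s: 6.35
eef_pos: [575.1, -197.5, 81.3]
ee_rot: [-0.0, 1.0, -0.025, 0.0]
force: [0.2, -0.1, 0.6]
grip_width: 0.001
grip_force: 0.2
6.4 [ 575.05564184 -197.55398312   81.31071635] [-0.27595327 -0.97566367  0.22759529]
```

View pics/s9.png

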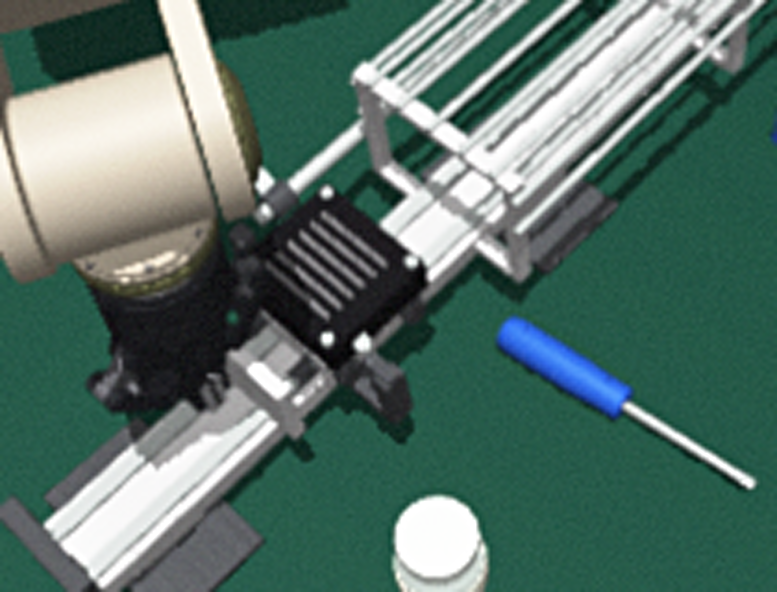

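```bash
python3 - <<'E'
from trk import *
c=capture("scene"); S=lambda x,y:(x/3.7+170-.4,y/3.7+170-.4)
def r(P): q=P[:2]-I; return np.round([q@d,q@n],1)
for nm,u in(("ptr",(362,342)),("scrU",(411,262)),("scrD",(328,340)),("scrL",(327,193))):
    print(nm,[(z,*r(onz(c,S(*u),z))) for z in (90,100,110,125)])
for P in((0,58,96),(0,60,98),(0,60,100)):
    w=I+P[0]*d+P[1]*n; print(P,(proj(c,[*w,P[2]])[0]-[169.6,169.6])*3.7)
s=sense();print(s["time_s"],s["eef_pos"],(s["eef_pos"][:2]-I)@d,s["force"])
E
```

```text
ptr [(90, np.float64(-9.2), np.float64(48.0)), (100, np.float64(-6.0), np.float64(52.8)), (110, np.float64(-2.8), np.float64(57.7)), (125, np.float64(2.0), np.float64(64.9))]
scrU [(90, np.float64(-72.3), np.float64(28.8)), (100, np.float64(-68.3), np.float64(33.8)), (110, np.float64(-64.4), np.float64(38.9)), (125, np.float64(-58.4), np.float64(46.5))]
scrD [(90, np.float64(4.3), np.float64(30.9)), (100, np.float64(7.3), np.float64(35.9)), (110, np.float64(10.4), np.float64(40.9)), (125, np.float64(14.9), np.float64(48.5))]
scrL [(90, np.float64(-73.2), np.float64(-53.4)), (100, np.float64(-69.3), np.float64(-47.3)), (110, np.float64(-65.3), np.float64(-41.2)), (125, np.float64(-59.3), np.float64(-32.1))]
(0, 58, 96) [361.48624492 356.25637009]
(0, 60, 98) [363.37540331 356.59751993]
(0, 60, 100) [363.04615093 355.03959707]
6.45 [ 575.05381685 -197.60793602   81.32496582] 79.39009795374486 [ 0.22769972 -0.5337451  -0.32152868]
```

The held carriage shows its pointer at crop (362,342), about 2 mm uphill of the index (tolerance 15 mm), with the plate against the fingers and well short of the end stop. I'll hold it and check that it stays at rest.

```bash
H='x'; python3 -m handwheel '[[[0,0,0,0,0,0,-1],[0,0,0,0,0,0,-1],[0,0,0,0,0,0,-1],[0,0,0,0,0,0,-1],[0,0,0,0,0,0,-1],[0,0,0,0,0,0,-1],[0,0,0,0,0,0,-1],[0,0,0,0,0,0,-1]]]' >/dev/null; python3 -m handwheel '[[[0,0,0,0,0,0,-1],[0,0,0,0,0,0,-1],[0,0,0,0,0,0,-1],[0,0,0,0,0,0,-1],[0,0,0,0,0,0,-1],[0,0,0,0,0,0,-1],[0,0,0,0,0,0,-1],[0,0,0,0,0,0,-1]]]'; python3 -m handwheel '[[[0,0,0,0,0,0,-1],[0,0,0,0,0,0,-1],[0,0,0,0,0,0,-1],[0,0,0,0,0,0,-1],[0,0,0,0,0,0,-1],[0,0,0,0,0,0,-1],[0,0,0,0,0,0,-1],[0,0,0,0,0,0,-1]]]'; python3 -m handwheel '[[[0,0,0,0,0,0,-1],[0,0,0,0,0,0,-1],[0,0,0,0,0,0,-1],[0,0,0,0,0,0,-1],[0,0,0,0,0,0,-1],[0,0,0,0,0,0,-1],[0,0,0,0,0,0,-1],[0,0,0,0,0,0,-1]]]'
python3 - <<'E'
from h import *
c=capture("scene");new=cv2.resize(c["image"][170:330,170:380,::-1],None,fx=3.7,fy=3.7,interpolation=cv2.INTER_CUBIC)
old=cv2.imread("pics/s9.png"); D=cv2.absdiff(new,old).max(2); print("max diff carriage",D[180:440,220:430].max(), "all",D.max())
a,b=[cv2.cvtColor(i[180:440,220:430],cv2.COLOR_BGR2GRAY).astype(np.float32) for i in(old,new)]; print(cv2.phaseCorrelate(a,b))
E
```

```text
time_s: 8.45
eef_pos: [575.0, -197.7, 81.3]
ee_rot: [-0.0, 1.0, -0.025, 0.0]
force: [0.1, -1.0, 0.4]
grip_width: -0.001
grip_force: 0.2
time_s: 9.45
eef_pos: [575.0, -197.8, 81.3]
ee_rot: [0.0, 1.0, -0.025, 0.0]
force: [-0.0, 1.1, 1.0]
grip_width: -0.003
grip_force: 0.2
time_s: 10.45
eef_pos: [575.0, -197.8, 81.3]
ee_rot: [0.0, 1.0, -0.025, 0.0]
force: [-0.1, 0.4, -0.2]
grip_width: -0.003
grip_force: 0.2
max diff carriage 61 all 74
((-0.013147084595146907, 0.03594903189866727), 0.8028911879687316)
```

The carriage hasn't moved during 4 s of holding, so I'm handing in.

```bash
python3 -c "
from rig import *
print(finish_job())"
```

```text
the job is handed in; nothing more can be done
None
```

The job is handed in: the lever went fully over to its stop, and the fingers, giving way, braked the rolling carriage with no force spike seen (bumper travel itself not measured); its pointer stopped about 2 mm uphill of the index by the camera, and the fingers held it still for over 4 s and were still holding at hand-in.

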